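# Squeeze sprung tweezers to the gap set on a gauge and hold

## Task

Pick up the blue-gripped sprung tweezers by their two finger grips, carry them to the white-faced gap gauge and squeeze them until the left tip stands over the blue bar and the right tip over the red bar, tips just above the bars (within about a centimetre) without resting on them. Hold that gap steady for a couple of seconds and finish still holding it, with the tweezers clear of bench and gauge: the program ends while gripping. Never pinch the tips shut on the way, and leave the transformer, heatsink and loupe alone.

Things in the scene. Friction and masses are not known exactly. Their poses are not given: they have to be found in the camera images.
- tweezers: Steel tweezers 155 mm long, 28 g, balanced at the finger grips, lying flat on the bench: two sprung arms side by side, joined at a blue end cap. Origin: on the underside, midway between the two blue finger grips; x to the tips (tip points at x = +64 mm, 7 mm above the underside), y to the left arm, z up. The cap reaches to x = -90 mm, the arms hinge at x = -75 mm. 14 mm tall.
- grips (a point): Midway between the two finger grips, 7 mm above the underside. Each grip is a blue block 20 mm long (x), 14 mm tall, on the outside of its arm; squeeze them along y. Width over both: 30.6 mm open, about 15 mm less for each 0.1 rad of squeeze. The faces flare toward the tips when open and are parallel at 0.05 rad.
- spring_left (a joint): How far the left arm is squeezed, rad: 0 open (at rest), 0.118 tips shut; the right arm mirrors it. Tip points are 36 mm apart at 0 and come 27.8 mm closer for each 0.1 rad; keep below 0.111 (5 mm apart). The spring takes 3 N at 0, rising evenly to 9 N at 0.118, and opens by itself.
- tip_left (a point): Point of the left (+y) tweezers tip, centre of the 2 mm thick, 4 mm tall blade end.
- tip_right (a point): Point of the right (-y) tweezers tip, likewise.
- gauge: Fixed gap gauge on the bench: aluminium block 64 (x) x 84 (y) x 28 mm with a white face on top (32 mm high). Origin at the centre of its underside; x the way the tweezers' tips are to point, y to the left, z up. A steel rail and the blue bar's carriage stand along its far (+x) edge, from 23 mm beyond the bars' centres, up to 36 mm high.
- cursor: The blue bar with its dark carriage and brass knob on the far edge, fixed where it was set; centre of the bar's underside, axes as the gauge's. Differs from run to run, 9 to 29 mm left (+y) of the red bar.
- mark_red (a point): Red bar, fixed on the gauge, 30 mm long (x, the way the tips point), 6 mm wide (y), lying on the white face. Point at the centre of its top surface, 34 mm above the bench; axes as the gauge's.
- mark_blue (a point): Blue bar, 30 mm long (x, the way the tips point), 6 mm wide (y), lying on the white face. Point at the centre of its top surface, 34 mm above the bench; axes as the gauge's.
- ferrite_transformer: Bystander: yellow and black transformer 26x38x37 mm, origin at its underside.
- heatsink: Bystander: black finned heatsink 28x40x22 mm, origin at its underside.
- eye_loupe: Bystander: black eye loupe, 38 mm across and 38 mm tall, origin at its underside.

How it is judged:
By the outcome, as a careful person would: the job done as asked, in the order asked, and still so for the second after the job is handed in, while the arm keeps its last pose, push and grip.
It also fails if it takes over 48 s, if anything falls off the work surface, if the arm or the gripper's body presses on something with over 40 N, if the wrist force passes 120 N, or if a joint passes its speed limit or range.

## Robot

A 6-joint arm with a two-finger parallel gripper is mounted at the origin on a cart in front of the work surface, level with it; the furniture and walls round the work are solid. World frame = base frame: x ahead of the robot, y to its left, z up, the work surface at z = 0. Lengths are in m, angles in rad, forces in N, time in s.
With the tool pointing down it reaches from about 0.35 to 0.975 m from the base axis. Payload 4.9 kg.
Tool frame: the origin (TCP) lies at the very end of the fingers, on their centre line; the grasp point (between the pads) lies 19 mm behind it; z points along the fingers, y is the line along which they close (so a half turn about z gives the same grasp; the last joint's range is limited). The gripper opens to 85 mm and grips with 20 to 120 N. Pads are 22 mm wide; open, the fingers measure 114 mm over their backs; the gripper's body (76 mm by 85 mm) begins 54 mm behind the grasp point. The pads swing forward as they close: fully open they stand 13 mm farther back than shut.
Start: joints at [-1.297, 0.053, 1.613, -0, 1.476, -0.119], TCP at [0.239, -0.577, 0.231] pointing down, gripper open.
Joint ranges: [-3.01, 3.01], [-1.01, 2.22], [0.06, 2.58], [-1.02, 4.17], [0.09, 2.62], [-3.14, 3.14]. Speed limits (rad/s): [2.57, 2.57, 3.14, 3.14, 3.14, 3.14].

## Interface

Orientations are given as a unit quaternion [w, x, y, z].
In Python, from plant import manip, vision, order gives the robot as it stands.
- The arm moves only by the tool play_rows, never from a script. Its argument "steps" is a list that holds one entry, the list of rows, each a list of 6 numbers: the shift along the tool's x, y, z in mm, then the turn, a rotation vector about the tool's x, y, z in degrees. A call has 1 to 12 rows; each row is the pose to reach, as a shift and turn from the pose commanded when the call began, along the tool's axes at that moment; what a row does not reach only later rows make up. A row lasts 1/12 s, in which the tool goes at most 41.7 mm and 7.16 degrees, less where a joint would pass 70% of its speed; a pose out of reach is approached as far as the arm can. A call with a gripper value outside its range is refused whole. "claw" is the gripper's target within -1 to 1 (fully open at 1, half-way at 0, shut at -1), set as the call begins (left out, the last holds). The fingers move at their own pace and stop on an object; the grip force is fixed at half the most. Time passes only in rows, so rows that repeat a pose let the fingers close. It gives the time, the measured TCP pose, the force, the opening and the grip force at its end, in the units of the state.
- manip.state(): the state, without advancing time (a new reading comes with each control period).
- vision.grab_frame(name): name is "scene" or "top" or "wrist"; returns (picture, depth): 420x560x3 uint8, blue, green, red; 420x560 float32, m along the optical axis (not along the pixel's ray), 0 where there is no reading.
- vision.camera_info(name): a dict with "K" (3x3 intrinsics, pixels), "k1" (the pictures are not rectified: a ray, as slopes to the right and down, at radius r is drawn at 1 + k1 r^2 times it, then the intrinsics apply), "eye" and "orientation" of the camera in the world; the wrist camera has in their place "T_tool_cam" (4x4, takes a point from camera to tool coordinates, whose origin is the TCP and whose axes are the flange's). Camera axes: x right, y down, z forward; pixel columns grow to the right and rows downward; lengths in m; the calibration is good to about 2 mm. A picture is of the moment at which its call begins: read the wrist's pose just before it. camera_info takes no time and is no camera call.
- order.job_done(): hands the job in; it is judged then, once.
The state is a dict: "time": time; "joint_pos": joint angles; "joint_vel": joint speeds; "joint_efforts": joint torques, N m; "tool_pos": TCP position; "tool_rot": TCP orientation; "contact_force": force on the tool from outside, world axes, zero at the start; "ft_torque": the same for the moment, N m; "gripper_width": opening from 0.0 (shut) to 1.0 (fully open); "grasp_force": force on a finger pad.
Only numpy, scipy, OpenCV 4.12 (cv2) and the standard library are available. Lean on these libraries where they do the work, as an engineer would, in place of code of your own. Each camera call takes 0.05 s, during which the arm holds its last target. There are 200 camera calls.

## Working session

There is one attempt and no reset: what is moved stays moved. The work goes in short steps, Python scripts to look and compute and a tool call to move; the robot and the scene stay as the last step left them, time stands still between calls to the robot, and variables do not carry over. Pictures are saved under pics/ and viewed, at most 10 in all, crops included, and the job is handed in when it is done.

Besides the shell and the picture viewer there is one more tool, called after ">>>" as name(argument=value, ...), one argument or row to a line, values as JSON. play_rows: Moves the arm, as the interface text tells. Its arguments: {"type":"object","properties":{"steps":{"type":"array"},"claw":{"type":"number"}},"required":["steps"]}

```bash
mkdir -p pics; cat > h.py <<'E'
import numpy as np, cv2
from plant import manip, vision, order
from scipy.spatial.transform import Rotation as R
def rot(q): return R.from_quat([q[1],q[2],q[3],q[0]]).as_matrix()
def cam(name):
    c=vision.camera_info(name)
    if name=="wrist":
        s=manip.state(); T=np.array(c["T_tool_cam"]); Rt=rot(s["tool_rot"])
        return np.array(c["K"]),c["k1"],Rt@T[:3,3]+np.array(s["tool_pos"]),Rt@T[:3,:3]
    o=np.array(c["orientation"]); M=rot(o) if o.size==4 else o
    return np.array(c["K"]),c["k1"],np.array(c["eye"]),M
def plane(uv,C,z):
    K,k1,e,M=C; uv=np.atleast_2d(np.array(uv,float))
    p=cv2.undistortPoints(uv.reshape(-1,1,2),K,np.array([k1,0,0,0,0.])).reshape(-1,2)
    d=np.c_[p,np.ones(len(p))]@M.T
    return e+d*((z-e[2])/d[:,2])[:,None]
def proj(P,C):
    K,k1,e,M=C; q=(np.atleast_2d(P)-e)@M; s=q[:,:2]/q[:,2:]; s=s*(1+k1*(s**2).sum(1))[:,None]
    return s@K[:2,:2].T+K[:2,2]
E
python3 - <<'E'
from h import *
for n in("scene","top"):
    C=cam(n); print(n,C[0].round(1).tolist(),C[1],C[2],C[3].round(3).tolist())
    cv2.imwrite(f"pics/{n}0.png",vision.grab_frame(n)[0])
s=manip.state(); print(s["tool_pos"],s["tool_rot"],s["gripper_width"],s["time"]); print(vision.camera_info("wrist")["T_tool_cam"])
E
```

```text
scene [[502.4, 0.0, 282.7], [0.0, 502.4, 210.4], [0.0, 0.0, 1.0]] -0.10752305710056823 [-0.10738895  0.73656589  0.66663615] [[-0.799, -0.304, 0.519], [-0.601, 0.436, -0.67], [-0.023, -0.847, -0.531]]
top [[488.0, 0.0, 288.3], [0.0, 488.0, 211.6], [0.0, 0.0, 1.0]] -0.11196384514052714 [ 0.35779493 -0.02843632  1.05422988] [[-0.005, -0.991, 0.137], [-1.0, 0.01, 0.029], [-0.03, -0.137, -0.99]]
[ 0.23907682 -0.57684086  0.23017801] [-9.38461507e-04  9.80773643e-01  1.95146550e-01 -7.47223301e-05] 0.9995718845516409 0.1
[[-4.60899934e-04 -9.60315237e-01 -2.78916535e-01  7.08192977e-02]
 [ 9.99999872e-01 -5.00512415e-04  7.08090814e-05  3.70197014e-04]
 [-2.07600228e-04 -2.78916466e-01  9.60315345e-01 -1.42267597e-01]
 [ 0.00000000e+00  0.00000000e+00  0.00000000e+00  1.00000000e+00]]
```

View pics/top0.png

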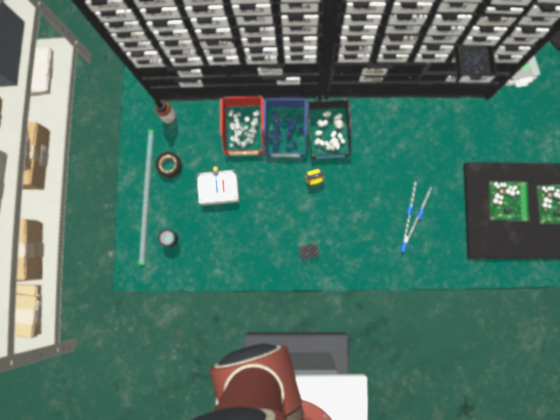

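The top view shows the tweezers at about (413,215): cap (404,247), grips (408,210) and (420,213), tips (415,182) and (431,188). The gauge is at (218,187), with blue bar (217,185), red bar (224,185) and knob (215,170). The transformer (315,177) and heatsink (309,251) lie between them.

```bash
cat >> h.py <<'E'
def blobs(m,mina=4):
    n,l,st,c=cv2.connectedComponentsWithStats(m.astype(np.uint8)); return [(st[i,4],c[i],np.argwhere(l==i)[:,::-1]) for i in range(1,n) if st[i,4]>=mina]
def bluemask(im):
    h=cv2.cvtColor(im,cv2.COLOR_BGR2HSV); return cv2.inRange(h,(98,110,70),(125,255,255))>0
def redmask(im):
    h=cv2.cvtColor(im,cv2.COLOR_BGR2HSV); return (cv2.inRange(h,(0,110,70),(8,255,255))|cv2.inRange(h,(170,110,70),(180,255,255)))>0
def whitemask(im):
    h=cv2.cvtColor(im,cv2.COLOR_BGR2HSV); return cv2.inRange(h,(0,0,170),(180,60,255))>0
E
python3 - <<'E'
from h import *
C=cam("top"); im=vision.grab_frame("top")[0]
for nm,m in(("b",bluemask(im)),("r",redmask(im)),("w",whitemask(im))):
    for a,c,p in blobs(m,5):
        if (190<c[0]<245 and 165<c[1]<212):z=.034
        elif 390<c[0]<440 and 175<c[1]<260: z=.008
        else: continue
        print(nm,a,c.round(1),plane(c,C,z).round(4), cv2.minAreaRect(p.astype(np.float32)))
T=plane([[415,182],[431,188]],C,.007);print(T)
E
```

```text
b 44 [409. 210.] [[ 0.5038 -0.2589  0.008 ]] ((408.9000244140625, 210.30001831054688), (4.427187919616699, 10.11928653717041), 18.43494987487793)
b 46 [420.2 213.4] [[ 0.4961 -0.2828  0.008 ]] ((419.9000244140625, 213.8000030517578), (4.743415832519531, 10.435516357421875), 18.434947967529297)
b 55 [403. 247.] [[ 0.4237 -0.2429  0.008 ]] ((402.95001220703125, 247.15000915527344), (5.059643268585205, 10.435514450073242), 18.434947967529297)
w 1177 [216.8 186.9] [[0.554  0.1547 0.034 ]] ((216.848388671875, 186.33197021484375), (31.234832763671875, 40.37894058227539), 84.80557250976562)
w 6 [414.7 183.5] [[ 0.562  -0.2736  0.008 ]] ((414.5, 183.5), (3.0, 1.0), 90.0)
w 6 [413.7 188.5] [[ 0.5509 -0.2709  0.008 ]] ((413.5, 188.5), (3.0, 1.0), 90.0)
w 30 [425.2 199.6] [[ 0.5263 -0.2952  0.008 ]] ((425.0928039550781, 199.541259765625), (1.8276232481002808, 18.783905029296875), 23.96249008178711)
w 6 [412.7 194.5] [[ 0.5377 -0.2682  0.008 ]] ((412.5, 194.5), (3.0, 1.0), 90.0)
w 7 [411.9 199.4] [[ 0.5268 -0.266   0.008 ]] ((412.00006103515625, 199.50003051757812), (2.1213202476501465, 2.1213202476501465), 45.0)
w 5 [411.  204.2] [[ 0.5164 -0.2637  0.008 ]] ((410.8999938964844, 204.3000030517578), (2.2360680103302, 1.3416407108306885), 63.43495178222656)
w 5 [408. 220.] [[ 0.4819 -0.2558  0.008 ]] ((408.00006103515625, 220.00003051757812), (1.4142134189605713, 1.4142134189605713), 45.0)
w 55 [408.3 234.2] [[ 0.4511 -0.2552  0.008 ]] ((408.67120361328125, 231.12327575683594), (5.296677112579346, 21.84879493713379), 24.443954467773438)
w 5 [407. 225.] [[ 0.4711 -0.2532  0.008 ]] ((407.00006103515625, 225.00003051757812), (1.4142134189605713, 1.4142134189605713), 45.0)
[[ 0.56551277 -0.2747501   0.007     ]
 [ 0.55189744 -0.30942635  0.007     ]]
```

>>> play_rows(
  steps=[
    [[358,-183,80,0,0,41.5],[358,-183,80,0,0,41.5],[358,-183,80,0,0,41.5],[358,-183,80,0,0,41.5],[358,-183,80,0,0,41.5],[358,-183,80,0,0,41.5],[358,-183,80,0,0,41.5],[358,-183,80,0,0,41.5],[358,-183,80,0,0,41.5],[358,-183,80,0,0,41.5],[358,-183,80,0,0,41.5],[358,-183,80,0,0,41.5]],
  ],
  claw=0.2,
)

```text
time: 1.15
tool_pos: [0.5004, -0.2691, 0.1501]
tool_rot: [-0.0, 0.987, -0.163, -0.001]
contact_force: [0.9, 0.0, 0.1]
gripper_width: 0.6
grasp_force: 0.0
```

```bash
python3 - <<'E'
from h import *
s=manip.state(); print(s["time"],s["tool_pos"],s["tool_rot"],s["gripper_width"],s["contact_force"],s["joint_pos"])
C=cam("wrist"); im,d=vision.grab_frame("wrist"); cv2.imwrite("pics/w1.png",im)
for a,c,p in blobs(bluemask(im),30):
    print(a,c.round(1),plane(c,C,.010).round(4),cv2.minAreaRect(p.astype(np.float32)))
E
```

```text
1.15 [ 0.50041022 -0.26909823  0.15011988] [-3.88298962e-04  9.86626938e-01 -1.62991202e-01 -1.00143033e-03] 0.5997290783645745 [0.94760737 0.01964097 0.05799406] [-6.24264557e-01 -1.66177772e-02  1.82178588e+00 -1.99819015e-04
  1.33856389e+00  1.27402144e+00]
201 [ 31.  135.7] [[ 0.623  -0.0872  0.01  ]] ((30.29776954650879, 135.58291625976562), (4.580872058868408, 64.43214416503906), 64.1336441040039)
175 [265.2 201.9] [[ 0.5027 -0.258   0.01  ]] ((265.0, 201.5), (25.0, 8.0), 90.0)
171 [294.1 202.2] [[ 0.4944 -0.2817  0.01  ]] ((293.7931213378906, 201.9827880859375), (7.723230361938477, 24.415372848510742), 4.763641834259033)
158 [278.2 284.7] [[ 0.4229 -0.2427  0.01  ]] ((278.1446533203125, 284.974609375), (7.694681644439697, 20.305408477783203), 4.085616588592529)
```

View pics/w1.png

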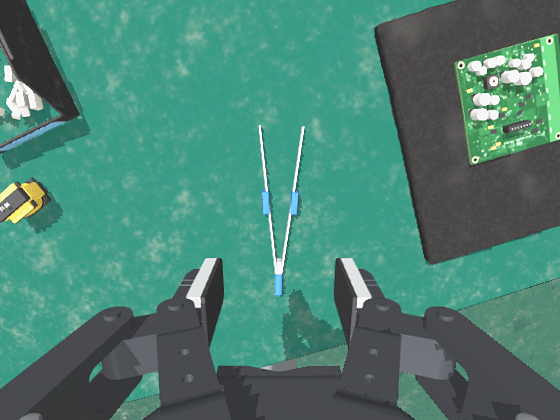

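The wrist view shows the grips at (265,202) and (294,202), the tips at (261,127) and (303,128), and the cap at (278,285). Everything agrees to within 2 mm, with yaw about -20°. Next I descend.

>>> play_rows(
  steps=[
    [[-1.4,1.4,40,0,0,1],[-1.4,1.4,75,0,0,1],[-1.4,1.4,100,0,0,1],[-1.4,1.4,120,0,0,1],[-1.4,1.4,130,0,0,1],[-1.4,1.4,130,0,0,1],[-1.4,1.4,130,0,0,1]],
  ],
  claw=0,
)

```text
time: 1.78
tool_pos: [0.498, -0.2732, 0.0219]
tool_rot: [0.0, 0.985, -0.174, 0.0]
contact_force: [-0.6, -0.3, 0.8]
gripper_width: 0.499
grasp_force: 0.0
```

```bash
python3 - <<'E'
from h import *
s=manip.state(); print(s["time"],s["tool_pos"],s["tool_rot"],s["gripper_width"],s["contact_force"])
C=cam("wrist"); im,d=vision.grab_frame("wrist"); cv2.imwrite("pics/w2.png",im)
for a,c,p in blobs(bluemask(im),60):
    print(a,c.round(1),plane(c,C,.012).round(4),cv2.minAreaRect(p.astype(np.float32)))
t=np.array(s["tool_pos"]);print(proj(t,C))
E
```

```text
1.7833 [ 0.49797554 -0.27322921  0.02185832] [ 1.42644035e-04  9.84688603e-01 -1.74322421e-01  1.70701989e-04] 0.4993156352454117 [-0.5903504  -0.3083684   0.75006989]
534 [246.4 263.7] [[ 0.5038 -0.2588  0.012 ]] ((246.0, 263.0), (44.0, 14.0), 90.0)
514 [296.  263.6] [[ 0.4955 -0.282   0.012 ]] ((296.5, 262.5), (43.0, 13.0), 90.0)
[[277.71395706 273.7264451 ]]
```

View pics/w2.png

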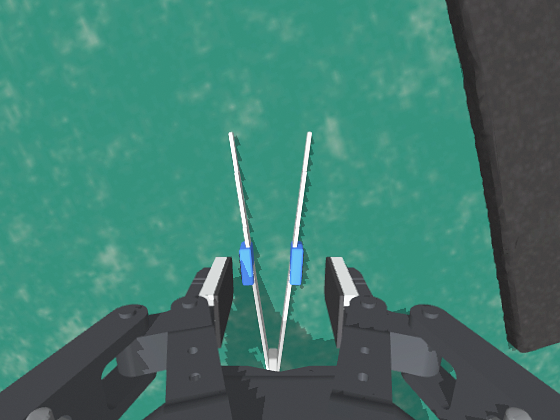

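The wrist view at low height shows the grips at (246,263) and (296,263), and the pads centred near column 279. That calls for a 3 mm shift along tool -y.

>>> play_rows(
  steps=[
    [[0.6,-3.2,0,0,0,0],[0.6,-3.2,0,0,0,0],[0.6,-3.2,5,0,0,0],[0.6,-3.2,10,0,0,0],[0.6,-3.2,10,0,0,0],[0.6,-3.2,10,0,0,0]],
  ],
  claw=-0.05,
)

```text
time: 2.33
tool_pos: [0.4993, -0.2689, 0.0106]
tool_rot: [-0.0, 0.985, -0.174, -0.001]
contact_force: [0.2, -0.4, 0.5]
gripper_width: 0.475
grasp_force: 0.0
```

```bash
python3 - <<'E'
from h import *
s=manip.state(); print(s["time"],s["tool_pos"],s["tool_rot"],s["gripper_width"],s["contact_force"])
C=cam("wrist"); im,d=vision.grab_frame("wrist"); cv2.imwrite("pics/w3.png",im)
bl=[plane(c,C,.012)[0] for a,c,p in blobs(bluemask(im),60)]; print(np.round(bl,4))
T=np.array(vision.camera_info("wrist")["T_tool_cam"]);K,k1=C[:2]
v,u=np.mgrid[230:320:6,180:380:4]; v=v.ravel();u=u.ravel();z=d[v,u]
p=cv2.undistortPoints(np.c_[u,v].astype(float).reshape(-1,1,2),K,np.array([k1,0,0,0,0.])).reshape(-1,2)
P=np.c_[p*z[:,None],z]@T[:3,:3].T+T[:3,3]
f=(abs(P[:,1])>.017)&(abs(P[:,1])<.03)&(P[:,2]<.0075)&(z>0)
o=np.argsort(-P[f,2])[:14];print((P[f][o]*1000).round(1), np.c_[u,v][f][o].tolist())
E
```

```text
2.3333 [ 0.49933835 -0.26890542  0.01060621] [-2.91044358e-04  9.84832757e-01 -1.73504961e-01 -6.19644877e-04] 0.47483484636171996 [ 0.16188565 -0.42348776  0.50013311]
[[ 0.5039 -0.2587  0.012 ]
 [ 0.4955 -0.2819  0.012 ]]
[[ 13.  -29.6   7.5]
 [  6.8 -20.2   7.5]
 [ 16.1 -27.5   7.4]
 [ 16.1  24.    7.4]
 [  3.7 -18.4   7.4]
 [ 16.1  22.    7.4]
 [  6.8  20.5   7.4]
 [  6.8 -24.1   7.4]
 [ 13.1 -20.    7.3]
 [-26.6  23.8   7.3]
 [ -9.3 -18.8   7.3]
 [ 19.2 -21.6   7.2]
 [  0.6 -18.5   7.1]
 [ 13.1  26.    7.1]] [[216, 242], [236, 254], [220, 236], [328, 236], [240, 260], [324, 236], [320, 254], [228, 254], [236, 242], [324, 314], [240, 284], [232, 230], [240, 266], [332, 242]]
```

>>> play_rows(
  steps=[
    [[0.5,1,3,0,0,0],[0.5,1,5,0,0,0],[0.5,1,7,0,0,0],[0.5,1,8,0,0,0],[0.5,1,8,0,0,0]],
  ],
)

```text
time: 2.8
tool_pos: [0.4997, -0.2703, 0.0028]
tool_rot: [-0.0, 0.985, -0.174, -0.0]
contact_force: [0.1, -0.5, 0.4]
gripper_width: 0.476
grasp_force: 0.0
```

>>> play_rows(
  steps=[
    [[0,0,0,0,0,0],[0,0,1,0,0,0],[0,0,2,0,0,0],[0,0,3,0,0,0],[0,0,3,0,0,0]],
  ],
  claw=-0.18,
)

```text
time: 3.22
tool_pos: [0.4998, -0.2704, 0.0001]
tool_rot: [-0.0, 0.985, -0.174, -0.0]
contact_force: [0.6, -0.1, -0.4]
gripper_width: 0.411
grasp_force: 0.0
```

```bash
python3 - <<'E'
from h import *
s=manip.state(); print(s["time"],s["tool_pos"],s["gripper_width"],s["contact_force"],s["grasp_force"])
im,d=vision.grab_frame("wrist"); cv2.imwrite("pics/w4.png",cv2.resize(im[200:400,130:430],None,fx=2.6,fy=2.6))
E
```

```text
3.2167 [ 4.99774818e-01 -2.70393298e-01  7.42836934e-05] 0.4107182528400541 [ 0.57635711 -0.14574985 -0.38454713] 0.0
```

View pics/w4.png

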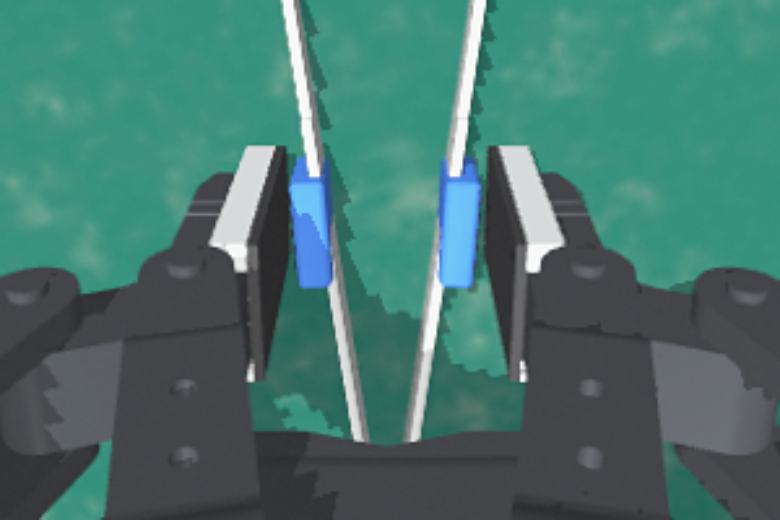

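The crop shows both pads straddling the grips symmetrically (grips at (310,225) and (460,225) in the crop). I'll close gently to about the parallel width.

>>> play_rows(
  steps=[
    [[0,0,0,0,0,0],[0,0,0,0,0,0],[0,0,0,0,0,0],[0,0,0,0,0,0],[0,0,0,0,0,0],[0,0,0,0,0,0]],
  ],
  claw=-0.44,
)

```text
time: 3.77
tool_pos: [0.5003, -0.2707, 0.0008]
tool_rot: [0.0, 0.985, -0.174, 0.0]
contact_force: [0.1, -0.8, 3.7]
gripper_width: 0.282
grasp_force: 5.3
```

```bash
python3 - <<'E'
from h import *
s=manip.state(); print(s["time"],s["tool_pos"],s["gripper_width"],s["contact_force"],s["grasp_force"])
im,d=vision.grab_frame("wrist"); cv2.imwrite("pics/w5.png",im[80:400,100:460])
E
```

```text
3.7667 [ 0.50030448 -0.27074317  0.00075997] 0.28201904233496394 [ 0.13698681 -0.81282114  3.73320952] 5.323023274540901
```

View pics/w5.png

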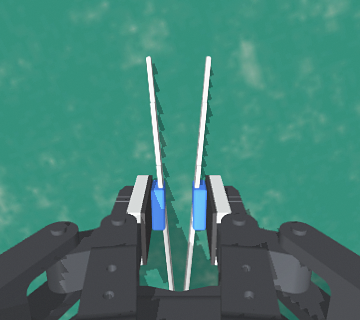

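Grasped: the grips are between the pads, the gap is about 24 mm, and the 5.3 N grip force agrees. Lifting.

>>> play_rows(
  steps=[
    [[0,0,-4,0,0,0],[0,0,-12,0,0,0],[0,0,-25,0,0,0],[0,0,-45,0,0,0],[0,0,-65,0,0,0],[0,0,-85,0,0,0],[0,0,-105,0,0,0],[0,0,-120,0,0,0],[0,0,-120,0,0,0]],
  ],
)

```text
time: 4.57
tool_pos: [0.5022, -0.272, 0.1257]
tool_rot: [0.002, 0.985, -0.174, 0.004]
contact_force: [-0.1, -0.7, -0.2]
gripper_width: 0.282
grasp_force: 4.8
```

```bash
cat >> h.py <<'E'
def bars(im,C,box,mina=5):
    x0,y0,x1,y1=box; out={}
    for nm,m in(("blue",bluemask(im)),("red",redmask(im))):
        B=[b for b in blobs(m,mina) if x0<b[1][0]<x1 and y0<b[1][1]<y1]
        for a,c,p in sorted(B,key=lambda b:-b[0])[:3]:
            r=cv2.minAreaRect(p.astype(np.float32)); q=cv2.boxPoints(r)
            e=[(q[i]+q[(i+1)%4])/2 for i in range(4)]; 
            L=[np.linalg.norm(e[0]-e[2]),np.linalg.norm(e[1]-e[3])]; en=(e[0],e[2]) if L[0]>L[1] else (e[1],e[3])
            E=plane(en,C,.034); E=E[np.argsort(E[:,0])]; dd=E[1]-E[0]
            print(nm,a,c.round(1),plane(c,C,.034)[0].round(4),"len",np.linalg.norm(dd).round(4),"yaw",np.degrees(np.arctan2(dd[1],dd[0])).round(1))
E
python3 - <<'E'
from h import *
s=manip.state(); print(s["time"],s["tool_pos"],s["gripper_width"],s["contact_force"],s["grasp_force"])
C=cam("top"); im=vision.grab_frame("top")[0]
big=cv2.resize(im[150:220,180:260],None,fx=7,fy=7,interpolation=cv2.INTER_CUBIC); cv2.imwrite("pics/g.png",big)
bars(im,C,(190,160,245,215))
w=whitemask(im); p=max(blobs(w&(np.indices(w.shape)[1]<260)&(np.indices(w.shape)[1]>190)),key=lambda b:b[0])[2]
q=cv2.boxPoints(cv2.minAreaRect(p.astype(np.float32)));print(plane(q,C,.032).round(4))
E
```

```text
4.5667 [ 0.50217858 -0.27201404  0.12571794] 0.281875650386638 [-0.10033234 -0.71154113 -0.22511515] 4.755394086241722
[[0.1608 0.1529 0.032 ]
 [0.1616 0.0639 0.032 ]
 [0.0722 0.0641 0.032 ]
 [0.071  0.1528 0.032 ]]
```

View pics/g.png

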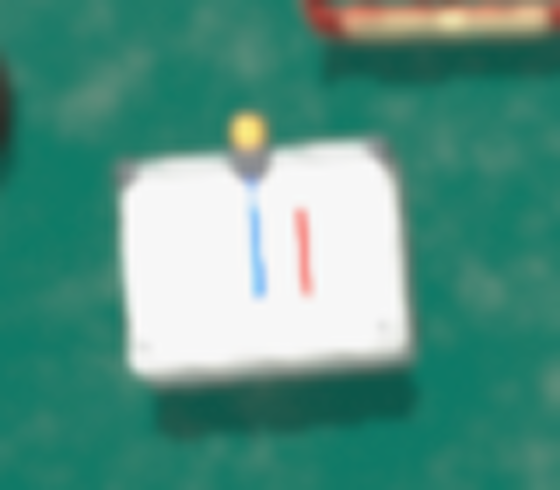

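The enlarged crop shows the blue bar at (255,252) and the red bar at (304,252) in the crop, about 14 mm apart, with the gauge yawed about +5° and the knob on the far side. Moving to hover just above it.

>>> play_rows(
  steps=[
    [[-7,-18,1,0,0,-2],[-20,-50,2,0,0,-4],[-33,-84,3,0,0,-6],[-47,-120,5,0,0,-9],[-61,-155,6,0,0,-12],[-75,-191,7,0,0,-14],[-89,-227,9,0,0,-16],[-103,-263,10,0,0,-18],[-117,-299,12,0,0,-20],[-131,-335,13,0,0,-22],[-143,-366,15,0,0,-24],[-151,-386,15,0,0,-25]],
  ],
)

```text
time: 5.62
tool_pos: [0.4881, 0.1466, 0.1035]
tool_rot: [-0.0, 0.999, 0.046, -0.002]
contact_force: [0.6, 0.1, -0.8]
gripper_width: 0.282
grasp_force: 4.8
```

>>> play_rows(
  steps=[
    [[0,0,0,0,0,0],[0,0,0,0,0,0]],
  ],
)

```text
time: 5.78
tool_pos: [0.4888, 0.1446, 0.104]
tool_rot: [0.0, 0.999, 0.045, -0.001]
contact_force: [0.0, 0.1, -0.6]
gripper_width: 0.281
grasp_force: 4.8
```

```bash
python3 - <<'E'
from h import *
s=manip.state(); print(s["time"],s["tool_pos"],s["tool_rot"],s["gripper_width"],s["contact_force"],s["grasp_force"])
C=cam("wrist"); im,d=vision.grab_frame("wrist"); cv2.imwrite("pics/w6.png",im)
bars(im,C,(0,0,560,420),25)
E
```

```text
5.7833 [0.48884355 0.14459012 0.10398975] [ 3.16892927e-04  9.98993193e-01  4.48441079e-02 -1.22686521e-03] 0.281175830901932 [ 0.00080729  0.08270711 -0.57282683] 4.75486122071743
blue 665 [257.9 285.3] [0.4434 0.1547 0.034 ] len 0.0412 yaw 4.0
blue 663 [299.1 285.3] [0.446  0.1256 0.034 ] len 0.0412 yaw 6.2
blue 551 [267.5 117.9] [0.5577 0.157  0.034 ] len 0.038 yaw 4.7
red 470 [422.8   5.5] [0.6297 0.073  0.034 ] len 0.0442 yaw -83.1
red 461 [291.2 121.3] [0.557  0.1424 0.034 ] len 0.0293 yaw 5.7
red 97 [309.   2.] [0.6243 0.1388 0.034 ] len 0.0109 yaw -84.5
```

View pics/w6.png

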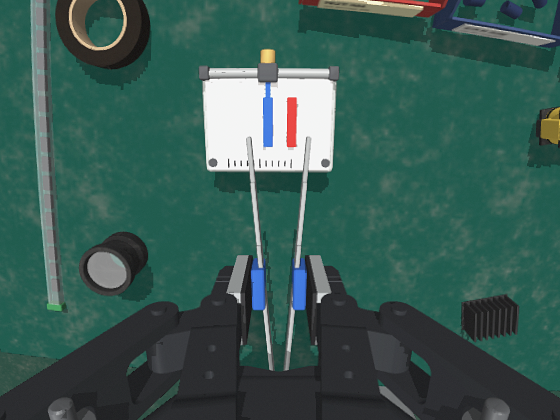

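The wrist view shows the blue bar at (268,118), the red bar at (291,121) and the tips at (249,139) and (308,139); the tweezers are straight in the hand. The bars are about 14.5 mm apart. Next come the tip offsets.

```bash
python3 - <<'E'
from h import *
C=cam("wrist"); s=manip.state(); t=np.array(s["tool_pos"]); Rt=rot(s["tool_rot"])
P=plane([[249.5,139],[308,139]],C,t[2]+.006); print(P.round(4), ((P-t)@Rt*1000).round(1))
# bars: width profile of blue bar rows 100-140
im=cv2.imread("pics/w6.png")
for n,m in(("b",bluemask(im)),("r",redmask(im))):
    L=[];
    for v in range(104,142,6):
        u=np.flatnonzero(m[v,255:305])+255; L.append([u.mean(),v])
    Q=plane(L,C,.034); q=(Q-t)@Rt*1000; print(n,q[:,:2].round(1).tolist())
    v=np.flatnonzero(m[90:160,[268 if n=="b" else 291][0]])+90; print(v.min(),v.max())
E
```

```text
[[0.55   0.1603 0.1102]
 [0.5521 0.137  0.1102]] [[ 62.1 -11.1  -6.1]
 [ 62.1  12.2  -6.1]]
b [[78.1, -6.2], [74.5, -6.2], [71.0, -6.3], [67.4, -6.3], [63.8, -6.3], [60.2, -6.4], [56.5, -6.4]]
90 146
r [[78.1, 8.4], [74.5, 8.4], [71.0, 8.4], [67.4, 8.2], [63.8, 8.2], [60.2, 8.2], [56.5, 8.3]]
98 146
```

>>> play_rows(
  steps=[
    [[1,0,5,0,0,0],[3,0.4,15,0,0,0],[5,0.4,28,0,0,0],[5,0.4,38,0,0,0],[5,0.4,44,0,0,0],[5,0.4,44,0,0,0],[5,0.4,44,0,0,0]],
  ],
  claw=-0.55,
)

```text
time: 6.42
tool_pos: [0.4946, 0.1435, 0.0606]
tool_rot: [0.0, 0.999, 0.043, -0.001]
contact_force: [0.5, -0.3, -0.9]
gripper_width: 0.229
grasp_force: 7.3
```

```bash
python3 - <<'E'
from h import *
s=manip.state(); t=np.array(s["tool_pos"]); Rt=rot(s["tool_rot"]); print(s["time"],t,s["tool_rot"],s["gripper_width"],s["contact_force"],s["grasp_force"])
C=cam("wrist"); im,d=vision.grab_frame("wrist"); cv2.imwrite("pics/w7f.png",im)
cv2.imwrite("pics/w7.png",cv2.resize(im[60:260,180:380],None,fx=3,fy=3,interpolation=cv2.INTER_NEAREST))
for n,m in(("b",bluemask(im)),("r",redmask(im))):
    for a,c,p in blobs(m[:220],60):
        print(n,a,c.round(1),((plane(c,C,.034)-t)@Rt*1000).round(1))
E
```

```text
6.4167 [0.4946038  0.14350691 0.06059187] [ 7.90120143e-05  9.99060220e-01  4.33377183e-02 -7.15984229e-04] 0.22876780866494914 [ 0.52614602 -0.3090356  -0.90238617] 7.332247942686081
b 232 [527.2  12.9] [[120.4 118.3  26.4]]
b 707 [261.8 124.6] [[66.9 -7.7 26.5]]
r 108 [454.1   2.3] [[123.1  81.6  26.4]]
r 634 [290.5 133. ] [[62.8  6.4 26.5]]
```

View pics/w7.png

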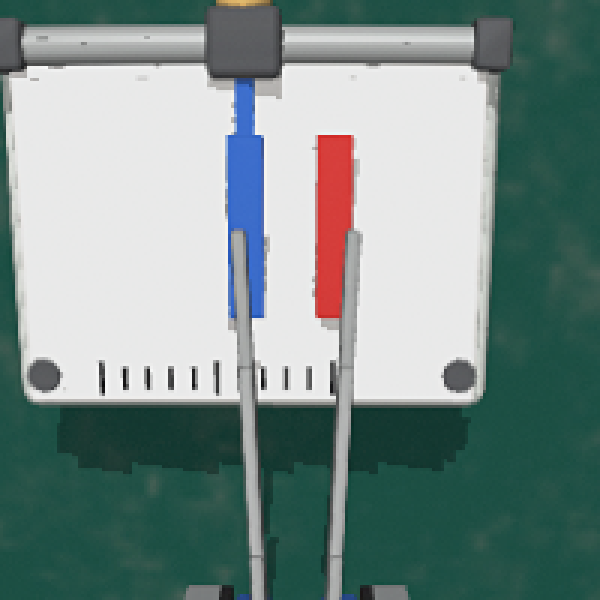

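The crop shows the tips at (238,236) and (353,236), the blue bar centred at (246,226) and the red bar at (335,226).

```bash
python3 - <<'E'
from h import *
C=cam("wrist"); s=manip.state(); t=np.array(s["tool_pos"]); Rt=rot(s["tool_rot"]); print(t)
f=lambda L:np.array(L)/3+[180,60]-.33
for n,L,z in(("tips",[[239,232],[354,232]],t[2]+.006),("blue",[[245,136],[248,317]],.034),("red",[[335.5,136],[333.5,317]],.034)):
    print(n,((plane(f(L),C,z)-t)@Rt*1000).round(1).tolist())
E
```

```text
[0.49517994 0.14374082 0.06137156]
tips [[62.8, -7.2, -6.0], [62.8, 8.1, -6.0]]
blue [[76.2, -7.9, 27.4], [46.7, -7.8, 27.4]]
red [[76.2, 6.8, 27.4], [46.7, 6.7, 27.4]]
```

>>> play_rows(
  steps=[
    [[-1,-1,3,0,0,0],[-1,-1,9,0,0,0],[-1,-1,15,0,0,0],[-1,-1,20,0,0,0],[-1,-1,24,0,0,0],[-1,-1,26,0,0,0],[-1,-1,26,0,0,0],[-1,-1,26,0,0,0],[-1,-1,26,0,0,0]],
  ],
  claw=-0.56,
)

```text
time: 7.22
tool_pos: [0.4942, 0.1449, 0.0355]
tool_rot: [-0.0, 0.999, 0.044, 0.0]
contact_force: [0.6, 0.2, -0.8]
gripper_width: 0.227
grasp_force: 7.5
```

```bash
python3 - <<'E'
from h import *
s=manip.state(); t=np.array(s["tool_pos"]); print(s["time"],t,s["tool_rot"],s["gripper_width"],s["contact_force"],s["grasp_force"])
im,d=vision.grab_frame("wrist"); C2=cam("scene"); sc,_=vision.grab_frame("scene")
a=cv2.resize(im[80:260,190:360],(567,600),interpolation=cv2.INTER_NEAREST)
u,v=proj([.557,.148,.036],C2)[0].astype(int); print(u,v)
u0=max(0,u-35);v0=max(0,v-50)
b=cv2.resize(sc[v0:v0+90,u0:u0+34],(227,600),interpolation=cv2.INTER_CUBIC) if 0 else cv2.resize(sc[v0:v0+100,u0:u0+70],(230,329),interpolation=cv2.INTER_CUBIC)
o=np.zeros((600,797,3),np.uint8);o[:,:567]=a;o[:b.shape[0],567:567+b.shape[1]]=b;cv2.imwrite("pics/f1.png",o)
cv2.imwrite("pics/scn.png",sc)
E
```

```text
7.2167 [0.49416978 0.14487479 0.03552604] [-1.51783327e-05  9.99046496e-01  4.36584075e-02  2.05831813e-04] 0.22673467323470592 [ 0.55096692  0.17893873 -0.83726747] 7.501538246870041
206 245
```

View pics/f1.png

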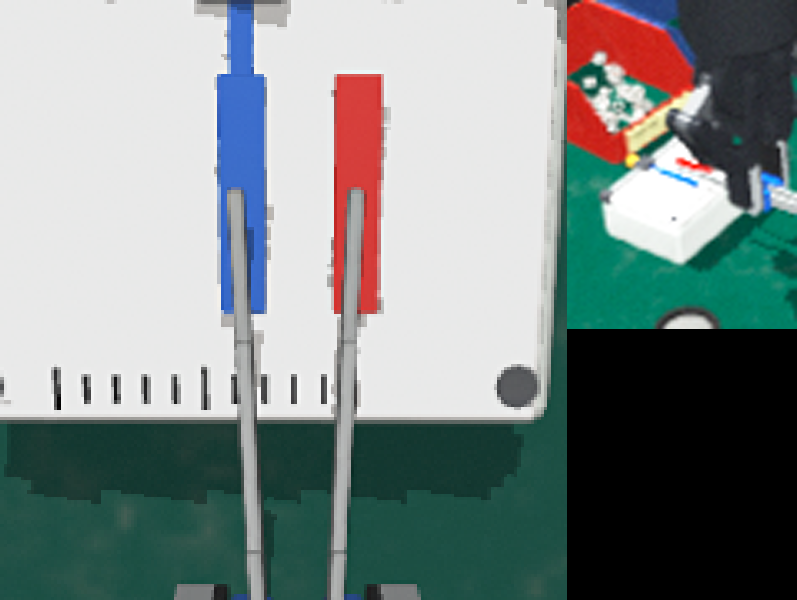

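The final view shows the left tip at (236,190) over the blue bar and the right tip at (356,190) over the red bar, about 0.5 mm left of centre. I'll nudge right, hold, and check the tip height by depth.

>>> play_rows(
  steps=[
    [[0,0.5,0.5,0,0,0],[0,0.5,0.5,0,0,0],[0,0.5,0.5,0,0,0],[0,0.5,0.5,0,0,0],[0,0.5,0.5,0,0,0],[0,0.5,0.5,0,0,0]],
  ],
)

```text
time: 7.82
tool_pos: [0.494, 0.1444, 0.0348]
tool_rot: [-0.0, 0.999, 0.044, 0.0]
contact_force: [0.2, -0.3, 0.1]
gripper_width: 0.219
grasp_force: 7.5
```

```bash
python3 - <<'E'
from h import *
s=manip.state();C=cam("wrist"); im,d=vision.grab_frame("wrist"); print(s["tool_pos"],s["gripper_width"])
K,k1,e,M=C
v,u=np.mgrid[110:185,235:320]; v=v.ravel();u=u.ravel();z=d[v,u]
p=cv2.undistortPoints(np.c_[u,v].astype(float).reshape(-1,1,2),K,np.array([k1,0,0,0,0.])).reshape(-1,2)
W=(np.c_[p*z[:,None],z]@M.T+e)
h=cv2.cvtColor(im,cv2.COLOR_BGR2HSV)[v,u]; gray=(h[:,1]<50)&(h[:,2]>90)&(h[:,2]<200)&(z>0)&(v>140)
bar=(bluemask(im)|redmask(im))[v,u]&(z>0)
print("bar z",np.median(W[bar,2]),"white",np.median(W[(h[:,1]<40)&(h[:,2]>215),2]))
for a,b in((140,150),(150,160),(160,175)):
    k=gray&(v>=a)&(v<b); print(a,k.sum(),np.percentile(W[k,2],[25,50,75]).round(4))
E
```

```text
[0.49396745 0.14436215 0.03482273] 0.21898000698230627
bar z 0.033697981359861226 white 0.03165365435428892
140 100 [0.0417 0.0422 0.0426]
150 116 [0.0412 0.0421 0.0426]
160 171 [0.0413 0.042  0.0426]
```

>>> play_rows(
  steps=[
    [[0,0,0,0,0,0],[0,0,0,0,0,0],[0,0,0,0,0,0],[0,0,0,0,0,0],[0,0,0,0,0,0],[0,0,0,0,0,0],[0,0,0,0,0,0],[0,0,0,0,0,0]],
  ],
  claw=-0.55,
)

```text
time: 8.53
tool_pos: [0.494, 0.1443, 0.0348]
tool_rot: [-0.0, 0.999, 0.044, -0.0]
contact_force: [-0.2, -0.3, -0.8]
gripper_width: 0.226
grasp_force: 7.4
```

```bash
python3 - <<'E'
from h import *
s=manip.state();C=cam("wrist"); im,d=vision.grab_frame("wrist"); print(s["tool_pos"],s["gripper_width"],s["contact_force"])
cv2.imwrite("pics/f2.png",cv2.resize(im[80:260,190:360],(567,600),interpolation=cv2.INTER_NEAREST))
E
```

```text
[0.49398274 0.14434816 0.03479486] 0.2256655352972547 [-0.20152631 -0.30598489 -0.82715041]
```

View pics/f2.png

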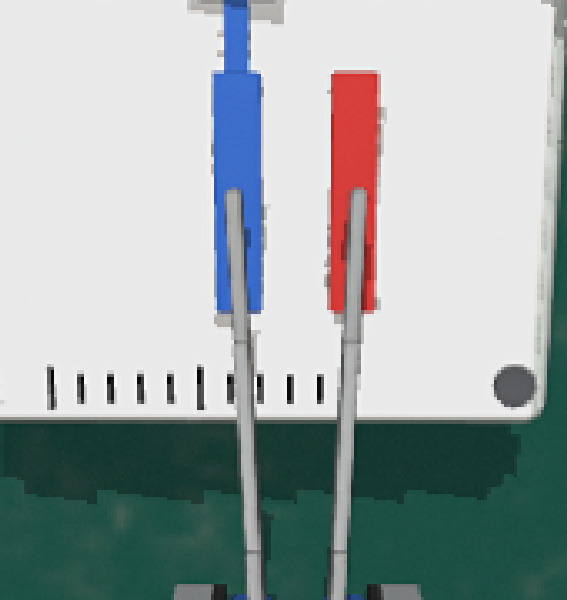

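Both tips are over their bars: (233,190) on blue, (358,190) on red, with the gap about 0.5 mm wide. I'll trim it slightly and hold.

>>> play_rows(
  steps=[
    [[0,0,0,0,0,0],[0,0,0,0,0,0],[0,0,0,0,0,0],[0,0,0,0,0,0],[0,0,0,0,0,0],[0,0,0,0,0,0],[0,0,0,0,0,0],[0,0,0,0,0,0],[0,0,0,0,0,0],[0,0,0,0,0,0],[0,0,0,0,0,0],[0,0,0,0,0,0]],
  ],
  claw=-0.555,
)

```text
time: 9.58
tool_pos: [0.494, 0.1443, 0.0348]
tool_rot: [-0.0, 0.999, 0.044, -0.0]
contact_force: [0.5, -0.4, -0.4]
gripper_width: 0.226
grasp_force: 7.4
```

>>> play_rows(
  steps=[
    [[0,0,0,0,0,0],[0,0,0,0,0,0],[0,0,0,0,0,0],[0,0,0,0,0,0],[0,0,0,0,0,0],[0,0,0,0,0,0],[0,0,0,0,0,0],[0,0,0,0,0,0],[0,0,0,0,0,0],[0,0,0,0,0,0],[0,0,0,0,0,0],[0,0,0,0,0,0]],
  ],
)

```text
time: 10.58
tool_pos: [0.494, 0.1444, 0.0348]
tool_rot: [-0.0, 0.999, 0.044, -0.0]
contact_force: [-0.1, -0.6, -0.4]
gripper_width: 0.227
grasp_force: 7.4
```

>>> play_rows(
  steps=[
    [[0,0,0,0,0,0],[0,0,0,0,0,0],[0,0,0,0,0,0],[0,0,0,0,0,0],[0,0,0,0,0,0],[0,0,0,0,0,0],[0,0,0,0,0,0],[0,0,0,0,0,0],[0,0,0,0,0,0],[0,0,0,0,0,0],[0,0,0,0,0,0],[0,0,0,0,0,0]],
  ],
)

```text
time: 11.58
tool_pos: [0.494, 0.1444, 0.0348]
tool_rot: [-0.0, 0.999, 0.044, 0.0]
contact_force: [-0.6, 0.0, -0.5]
gripper_width: 0.224
grasp_force: 7.4
```

```bash
python3 -c "
from h import *
print(order.job_done())"
```

```text
the job is handed in; nothing more can be done
None
```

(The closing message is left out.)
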